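Unpile the sewing notions into their fitted dishes

TASK

Take apart the pile of sewing things and put everything away in the wooden dish that fits it: the square tin in the square dish, the round tin in the large round dish, the thread spool in the medium round dish and the thimble in the small round dish. One of the tins is under the pile and the other stands beside it; each thing must end standing upright and flat on the floor of its own dish, let go. Leave the button jar and the tape measure where they are.

Things in the scene. Friction and masses are not known exactly. Their poses are not given: they have to be found in the camera images.
- square_tin: Closed square steel tin, 60 x 60 mm, 32 mm high, straight sides parallel to its x and y axes, flat top, 80 to 150 g, loose, yaw within 0.4 rad of the table's axes. It stands on the table, either alone or with the spool and thimble piled on it. Origin: centre of the underside. z up.
- round_tin: Closed round steel tin, 62 mm diameter, 32 mm high, straight side, flat top, 80 to 150 g, loose. It stands on the table, either alone or with the spool and thimble piled on it. Origin: centre of the underside. z up.
- spool: Wooden thread spool standing upright, full of teal thread, 44 mm diameter at both end discs (the thread is wound almost flush with them), 42 mm high, flat top, 35 to 70 g, loose. At the start it stands roughly centred on one of the two tins (either one). Origin: centre of the underside. z up.
- thimble: Steel thimble standing mouth down, 21 mm diameter (almost straight side), 25 mm high, 14 to 28 g, loose. At the start it stands near the middle of the spool's top. Origin: centre of its underside (the mouth). z up, towards its closed end.
- square_dish: Shallow square wooden dish for the square tin, fixed to the table. Outside 90 x 90 mm, inside 80 x 80 mm, floor 4 mm above the table, rim 9 mm above the table. Sides parallel to its x and y axes, yaw within 0.4 rad of the table's axes; the tin lies flat in it only if roughly parallel to it (within about 0.3 rad). Origin: centre of its underside, on the table. z up.
- large_round_dish: Shallow large round wooden dish for the round tin, fixed to the table. Outside 92 mm, inside 82 mm diameter, floor 4 mm and rim 9 mm above the table. Origin: centre of its underside, on the table. z up.
- medium_round_dish: Shallow medium round wooden dish for the spool, fixed to the table. Outside 72 mm, inside 62 mm diameter, floor 4 mm and rim 9 mm above the table. Origin: centre of its underside, on the table. z up.
- small_round_dish: Shallow small round wooden dish for the thimble, fixed to the table. Outside 50 mm, inside 40 mm diameter, floor 4 mm and rim 9 mm above the table. Origin: centre of its underside, on the table. z up.
- button_jar: Bystander: clear jar of buttons with a black lid, 54 mm diameter, 65 mm high, loose, beyond the dishes on the robot's left. Leave it where it is. Origin: centre of the underside. z up.
- tape_measure: Bystander: round white tape-measure case lying flat, 44 mm diameter with a small tab, 20 mm high, loose, near the middle between the tins and the farther dishes. Leave it where it is. Origin: centre of the underside. z up.
Not all that is in view belongs to the job. Leave any purple or yellow look-alike of the large_round_dish alone.

How it is judged:
At the end, for the whole second after the job is handed in: Each of the four things stands in its own dish: centre within 13 mm of the dish's centre horizontally, underside on the dish's floor (4 mm above the dish's underside, within 2.5 mm), upright within 0.1 rad, at rest (under 0.02 m/s), and not touched by the fingers (horizontal distance between square_tin and square_dish below 0.013 m and z of square_tin in the frame of square_dish between 0.0015 and 0.0065 m and angle between each of square_tin, round_tin, spool, thimble's own z axis and vertical below 0.1 rad and linear speed of each of square_tin, round_tin, spool, thimble below 0.02 m/s and contact force between each of square_tin, round_tin, spool, thimble and the fingers below 0.05 N and horizontal distance between round_tin and large_round_dish below 0.013 m and z of round_tin in the frame of large_round_dish between 0.0015 and 0.0065 m and horizontal distance between spool and medium_round_dish below 0.013 m and z of spool in the frame of medium_round_dish between 0.0015 and 0.0065 m and horizontal distance between thimble and small_round_dish below 0.013 m and z of thimble in the frame of small_round_dish between 0.0015 and 0.0065 m).
It fails at once if the button jar is shoved more than 25 mm (distance of button_jar from where it was at the start of the episode above 0.025 m).
It fails at once if the tape measure is shoved more than 25 mm (distance of tape_measure from where it was at the start of the episode above 0.025 m).
It also fails if it takes over 96 s, if anything falls off the work surface, if the arm or the gripper's body presses on something with over 40 N, if the wrist force passes 120 N, or if a joint passes its speed limit or range.

ROBOT

A 7-joint arm with a two-finger parallel gripper is mounted at the origin on the work surface. World frame = base frame: x ahead of the robot, y to its left, z up, the work surface at z = 0. Lengths are in m, angles in rad, forces in N, time in s.
With the tool pointing down it reaches from about 0.4 to 0.85 m from the base axis. Payload 10.4 kg.
Tool frame: the origin (TCP) lies midway between the tips of the shut fingers; the grasp point (between the pads) lies 19 mm behind it (grip_depth is the distance from the TCP to the grasp point, in m); z points along the fingers, y is the line along which they close (so a half turn about z gives the same grasp; the last joint's range is limited). The gripper opens to 85 mm and grips with 20 to 120 N. Pads are 22 mm wide; open, the fingers measure 114 mm over their backs; the gripper's body (76 mm by 85 mm) begins 54 mm behind the grasp point. The pads swing forward as they close: fully open they stand 13 mm farther back than shut.
Start: joints at [1.301, 0.332, -0.065, 1.46, 0.022, 1.35, -0.088], TCP at [0.153, -0.606, 0.231] pointing down, gripper open.
Joint ranges: [-2.6, 2.6], [-0.5, 2.12], [-1.47, 1.34], [0.16, 2.42], [-1.27, 4.41], [0.06, 2.06], [-2.6, 2.6]. Speed limits (rad/s): [2.22, 2.22, 2.79, 2.79, 3.14, 3.14, 3.14].

INTERFACE

Orientations are given as a unit quaternion [x, y, z, w].
In Python, from cell import get_state, snapshot, hand_in, grip_depth gives the robot as it stands. The module is installed in compiled form; this text tells all that it offers.
- The arm moves only by the tool jog_arm, never from a script. Its argument "commands" is text: rows parted by semicolons, each of 5 numbers parted by spaces: the opening, from 0 (shut) to 1 (fully open), then the shift along the tool's x, y, z in m, then the turn about the tool's z in rad. In form: claw x y z roll; .... A call has 1 to 5 rows; each row shifts and turns the commanded pose from where the row before left it, along the tool's axes as they then stand; what a row does not reach is not made up. A row lasts 1/8 s, in which the tool goes at most 62.5 mm and 10.7 degrees, less where a joint would pass 70% of its speed; a pose out of reach is approached as far as the arm can. A call is refused whole if a number of a shift passes 0.0625 or a number of a turn 0.188, either way. A call with a gripper value outside its range is refused whole. The fingers move at their own pace and stop on an object; the grip force is fixed at half the most. Time passes only in rows, so rows that do not move let the fingers close. It gives the time, the measured TCP pose, the force, the opening and the grip force at its end, in the units of the state.
- get_state(): the state, without advancing time (a new reading comes with each control period).
- snapshot(name): name is "side" or "top" or "wrist"; returns a dict with "image" (420x560x3 uint8, blue, green, red), "depth" (420x560 float32, m along the optical axis (not along the pixel's ray), 0 where there is no reading), "fx", "fy", "cx", "cy" (pixels), "dist_coeffs" ([k1, k2, p1, p2, k3] as OpenCV has them; the pictures are not rectified), "rvec" (rotation vector, rad) and "tvec" (3), from world to camera coordinates, as OpenCV has them. Camera axes: x right, y down, z forward; pixel columns grow to the right and rows downward; lengths in m; the calibration is good to about 2 mm. A picture is of the moment at which its call begins.
- hand_in(): hands the job in; it is judged then, once.
The state is a dict: "clock": time; "qpos": joint angles; "dq": joint speeds; "tau": joint torques, N m; "position": TCP position; "tcp_rot": TCP orientation; "wrist_force": force on the tool from outside, world axes, zero at the start; "moment": the same for the moment, N m; "grip_width": finger opening in m; "finger_force": force on a finger pad.
Only numpy, scipy, OpenCV 4.12 (cv2) and the standard library are available. Lean on these libraries where they do the work, as an engineer would, in place of code of your own. Each camera call takes 0.05 s, during which the arm holds its last target. There are 200 camera calls.

## Working session

There is one attempt and no reset: what is moved stays moved. The work goes in short steps, Python scripts to look and compute and a tool call to move; the robot and the scene stay as the last step left them, time stands still between calls to the robot, and variables do not carry over. Pictures are saved under pics/ and viewed, at most 14 in all, crops included, and the job is handed in when it is done.

Besides the shell and the picture viewer there is one more tool, called as name(argument=value, ...), one argument or row to a line, values as JSON. jog_arm: Moves the arm, as the interface text tells. Its arguments: {"type":"object","properties":{"commands":{"type":"string"}},"required":["commands"]}

```bash
mkdir -p pics
cat > h.py <<'E'
import numpy as np, cv2
from cell import get_state, snapshot, hand_in, grip_depth
def shot(n,f=None):
    s=snapshot(n)
    if f: cv2.imwrite('pics/'+f,s['image'])
    np.savez(n+'.npz',**{k:np.array(v) for k,v in s.items()})
    return s
def cam(s):
    K=np.array([[s['fx'],0,s['cx']],[0,s['fy'],s['cy']],[0,0,1]],float)
    R=cv2.Rodrigues(np.array(s['rvec'],float))[0]; t=np.array(s['tvec'],float).ravel()
    return K,np.array(s['dist_coeffs'],float),R,t
def ray(s,px):
    K,D,R,t=cam(s)
    u=cv2.undistortPoints(np.array(px,float).reshape(-1,1,2),K,D).reshape(-1,2)
    d=np.c_[u,np.ones(len(u))]
    return -R.T@t, d@R
def onplane(s,px,z):
    o,d=ray(s,px); return o+d*((z-o[2])/d[:,2])[:,None]
def cloud(s):
    K,D,R,t=cam(s); h,w=s['depth'].shape
    v,u=np.mgrid[:h,:w]; o,d=ray(s,np.c_[u.ravel(),v.ravel()])
    P=o+d*np.array(s['depth']).ravel()[:,None]
    return P.reshape(h,w,3)
E
python3 - <<'E'
from h import *
for n in('side','top'):
    s=shot(n,n+'1.png'); K,D,R,t=cam(s); print(n,-R.T@t,R[2])
st=get_state(); print(st, grip_depth)
a,b=[cv2.imread(f'pics/{n}1.png') for n in('top','side')]
E
```

```text
side [0.36989027 0.88094309 0.74388395] [ 0.2038845  -0.76470657 -0.61127323]
top [0.42122975 0.03755336 1.03033145] [ 0.18672958  0.0068232  -0.98238766]
{'clock': 0.1, 'qpos': array([ 1.30140553,  0.33276691, -0.06467859,  1.46083413,  0.02157183,
        1.34989503, -0.08852067]), 'dq': array([-0.00173115, -0.00230772, -0.00017474, -0.00149065, -0.00183834,
       -0.00015821, -0.00129271]), 'tau': array([ 1.13918402e-03, -6.26746345e+01,  4.90437343e-02, -3.92436576e+01,
        1.62990333e-02,  6.97316282e-03, -8.68074790e-05]), 'position': array([ 0.15259868, -0.60575106,  0.23063259]), 'tcp_rot': array([ 9.92398008e-01,  1.23068389e-01, -9.13466504e-05, -5.97846339e-04]), 'wrist_force': array([-1.07525042, -0.2036514 ,  0.01756652]), 'moment': array([-0.01524115,  0.02688465,  0.02317079]), 'finger_force': 0.0, 'grip_width': 0.08539653978022903} 0.0187
```

View pics/top1.png

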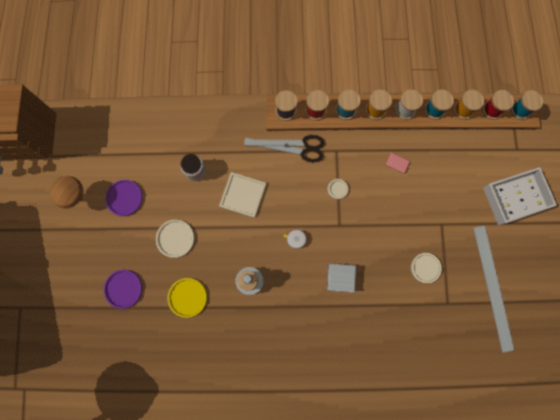

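View pics/side1.png

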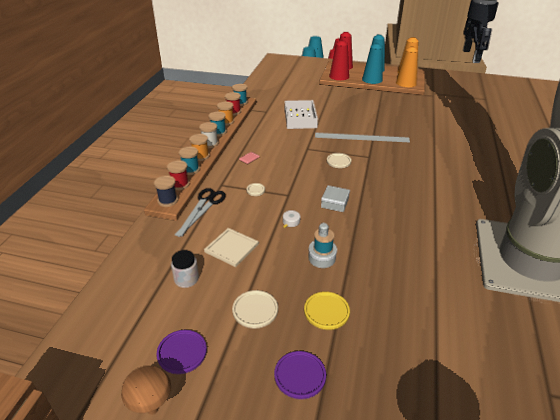

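The top view shows the pile on the round tin at about (250,280) and the square tin at (342,278). The dishes are: square (243,195), large round (175,238), small (338,188) and medium (426,268). The tape is at (296,239) and the jar at (192,166). The side view agrees: pile at (322,245), square tin (335,198), dishes at (231,247), (255,309), (256,189) and (339,160).

```bash
cat >> h.py <<'E'
def load(n): return dict(np.load(n+'.npz'))
def tri(s1,p1,s2,p2):
    o1,d1=ray(s1,[p1]);o2,d2=ray(s2,[p2]); d1=d1[0]/np.linalg.norm(d1);d2=d2[0]/np.linalg.norm(d2)
    A=np.c_[d1,-d2]; k=np.linalg.lstsq(A,o2-o1,rcond=None)[0]
    a=o1+k[0]*d1;b=o2+k[1]*d2; return (a+b)/2,np.linalg.norm(a-b)
E
python3 - <<'E'
from h import *
T,S=load('top'),load('side')
def blob(s,p,lo,hi,r):
    hsv=cv2.cvtColor(s['image'],cv2.COLOR_BGR2HSV); m=cv2.inRange(hsv,lo,hi)
    w=np.zeros_like(m); cv2.circle(w,p,r,255,-1); m=cv2.morphologyEx(m&w,cv2.MORPH_CLOSE,np.ones((3,3)))
    c=max(cv2.findContours(m,cv2.RETR_EXTERNAL,cv2.CHAIN_APPROX_NONE)[0],key=cv2.contourArea)
    return c
cream=((12,15,120),(40,120,255))
for n,a,b,r in(('sq',(243,195),(231,247),36),('large',(175,238),(255,309),32),('small',(338,188),(256,189),18),('med',(426,268),(339,160),24)):
    out=[]
    for s,p in((T,a),(S,b)):
        c=blob(s,p,*cream,r); 
        e=cv2.minAreaRect(c) if n=='sq' else cv2.fitEllipse(c); M=cv2.moments(c)
        out.append((M['m10']/M['m00'],M['m01']/M['m00']) if n=='sq' else e[0])
        W=onplane(s,c[:,0],.009)
        if n=='sq': print('  rect',cv2.minAreaRect((W[:,:2]*1000).astype(np.float32)))
        else: print('  circ',cv2.fitEllipse((W[:,:2]*1000).astype(np.float32)))
    P,g=tri(T,out[0],S,out[1]); print(n,out,P.round(4),round(g,4))
C=cloud(T)
for n,p in(('sqtin',(342,275)),('thimble',(250,272)),('tape',(297,239)),('table',(300,330)),('dish',(175,238)),('roundtin',(250,291))):
    print(n,C[p[1]-1:p[1]+2,p[0]-1:p[0]+2].reshape(-1,3).mean(0).round(4), T['image'][p[1],p[0]])
# height slices of pile and square tin
for n,c,zs in(('sqtin',(342,278),[(.024,.04)]),('pile',(250,280),[(.024,.04),(.066,.082),(.09,.11)])):
  for z in zs:
    reg=np.zeros(C.shape[:2],bool); reg[c[1]-28:c[1]+28,c[0]-28:c[0]+28]=1
    m=reg&(C[...,2]>z[0])&(C[...,2]<z[1]); P=C[m]
    print(n,z,len(P),np.median(P[:,2]).round(4),P[:,:2].min(0).round(4),P[:,:2].max(0).round(4),cv2.minAreaRect((P[:,:2]*1000).astype(np.float32)))
im=np.hstack([cv2.resize(T['image'][240:320,200:380],None,fx=2.2*2,fy=4.4)])
im2=cv2.resize(S['image'][175:280,270:380],None,fx=3.6,fy=3.6)
cv2.imwrite('pics/c1.png',im[:, :800]);
E
```

```text
rect ((675.9185791015625, 130.04638671875), (94.0420150756836, 96.12481689453125), 71.6520004272461)
  rect ((674.845458984375, 132.46597290039062), (101.08013153076172, 98.02213287353516), 71.85794067382812)
sq [(241.85320558315587, 194.29855689614382), (231.17100111856823, 246.68973713646528)] [0.6759 0.1302 0.0042] 0.0009
  circ ((569.8770141601562, 293.12359619140625), (92.67618560791016, 94.67938995361328), 81.64678955078125)
  circ ((568.545166015625, 295.1351623535156), (92.04728698730469, 98.29011535644531), 17.501646041870117)
large [(173.9121856689453, 238.1544189453125), (254.7411651611328, 308.8823547363281)] [0.5696 0.2939 0.0051] 0.001
  circ ((686.8446044921875, -102.78485870361328), (51.22671127319336, 52.86936569213867), 77.0101547241211)
  circ ((685.4912719726562, -98.01587677001953), (51.23472595214844, 60.388980865478516), 14.350645065307617)
small [(337.24493408203125, 188.3853759765625), (255.1953887939453, 189.1431884765625)] [ 0.6876 -0.1034  0.0046] 0.0006
  circ ((490.9047546386719, -305.5667724609375), (73.98395538330078, 74.39668273925781), 20.57536315917
[... 464 characters left out ...]
n [0.442  0.1085 0.0337] [136 145 148]
sqtin (0.024, 0.04) 695 0.0325 [ 0.4388 -0.1317] [ 0.5011 -0.0676] ((470.5727233886719, -100.96656799316406), (61.52045822143555, 61.531333923339844), 84.69416809082031)
pile (0.024, 0.04) 279 0.0328 [0.4353 0.0786] [0.497  0.1409] ((466.14886474609375, 109.67716217041016), (62.031864166259766, 61.12851333618164), 44.10562515258789)
pile (0.066, 0.082) 231 0.0746 [0.4454 0.0901] [0.4873 0.132 ] ((466.3875732421875, 111.05403137207031), (41.889801025390625, 41.7957763671875), 89.3267822265625)
pile (0.09, 0.11) 77 0.0987 [0.4577 0.0999] [0.4771 0.1191] ((467.29974365234375, 109.52983093261719), (19.24598503112793, 19.347023010253906), 1.4186493158340454)
```

View pics/c1.png

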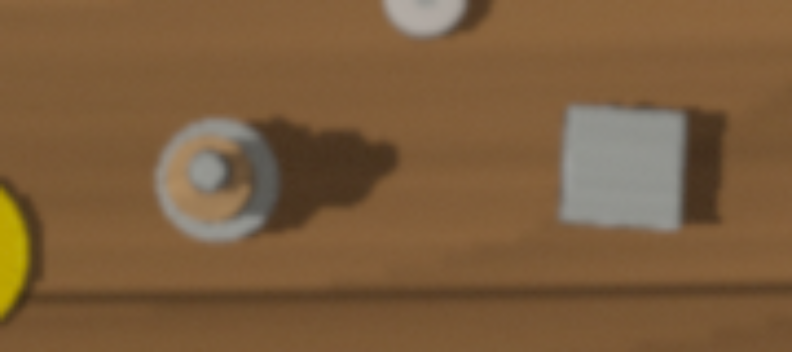

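All the measured heights match the text: tin tops 0.032, spool top 0.074, thimble top 0.099. The crop shows the thimble, spool and round tin stacked almost concentrically, and the square tin turned slightly. I'll start by turning the tool to yaw 0 and moving towards the pile.

jog_arm(
  commands="1 0 0 0 0.123; 1 0 0 0 0.123; 1 0.05 -0.03 0 0; 1 0.05 -0.03 0 0; 1 0.05 -0.03 0 0",
)

```text
clock: 0.72
position: [0.3039, -0.5147, 0.231]
tcp_rot: [1.0, 0.0, -0.0, -0.0]
wrist_force: [0.3, -0.5, 0.7]
grip_width: 0.0856
finger_force: 0.0
```

jog_arm(
  commands="1 0.05 -0.03 0 0; 1 0.05 -0.03 0 0; 1 0.03 -0.05 0 0; 1 0 -0.06 0 0; 1 0 -0.06 0 0",
)

```text
clock: 1.35
position: [0.4325, -0.2836, 0.2307]
tcp_rot: [1.0, 0.001, -0.0, -0.0]
wrist_force: [0.2, 0.6, 0.1]
grip_width: 0.0854
finger_force: 0.0
```

jog_arm(
  commands="1 0 -0.06 0 0; 1 0 -0.06 0 0; 1 0 -0.06 0 0; 1 0 -0.06 0 0; 1 0 0 0 0",
)

```text
clock: 1.98
position: [0.4321, -0.0415, 0.2315]
tcp_rot: [1.0, 0.004, 0.0, 0.0]
wrist_force: [0.1, -1.0, -0.7]
grip_width: 0.0853
finger_force: 0.0
```

jog_arm(
  commands="1 0.035 -0.05 0 0; 1 0 -0.05 0 0; 1 0 -0.051 0.03 0; 1 0 0 0 0; 1 0 0 0 0",
)

```text
clock: 2.6
position: [0.4673, 0.1041, 0.2011]
tcp_rot: [1.0, -0.0, -0.0, 0.0]
wrist_force: [0.1, -0.3, 0.4]
grip_width: 0.0852
finger_force: 0.0
```

Run:
```python
from h import *
s=shot('wrist','w1.png'); print(get_state()['position'])
C=cloud(s); K,D,R,t=cam(s); print(-R.T@t,R[2])
for z in[(.024,.042),(.066,.082),(.09,.11)]:
    m=(C[...,2]>z[0])&(C[...,2]<z[1])&(abs(C[...,0]-.466)<.06)&(abs(C[...,1]-.11)<.06);P=C[m]
    if len(P): print(z,len(P),np.median(P[:,2]).round(4),P.min(0).round(4),P.max(0).round(4))
```

```text
[0.46758567 0.10359611 0.20143872]
[0.5488757  0.1027014  0.34308519] [-0.3204167  -0.00100559 -0.94727616]
(0.024, 0.042) 1593 0.0314 [0.4417 0.0771 0.024 ] [0.4959 0.1395 0.0419]
(0.066, 0.082) 1661 0.0734 [0.4419 0.0887 0.0669] [0.4856 0.1316 0.082 ]
(0.09, 0.11) 621 0.0978 [0.4569 0.0977 0.0901] [0.4769 0.1194 0.1002]
```

View pics/w1.png

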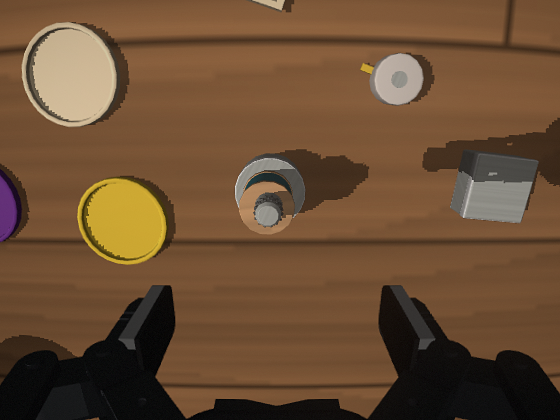

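The wrist view confirms the pile: thimble at (266,213) on the spool, on the round tin, with the open fingers on either side. Now I'll descend and grip the thimble.

jog_arm(
  commands="1 0 -0.0055 0.03 0; 1 0 0 0.04 0; 1 0 0 0.04 0; 0.6 0 0 0.012 0; 0.4 0 0 0 0",
)

```text
clock: 3.28
position: [0.4675, 0.1099, 0.0797]
tcp_rot: [1.0, -0.0, -0.0, 0.0]
wrist_force: [0.6, 0.5, -0.4]
grip_width: 0.0512
finger_force: 0.0
```

jog_arm(
  commands="0 0 0 0 0; 0 0 0 0 0; 0 0 0 0 0; 0 0 0 0 0; 0 0 0 0 0",
)

```text
clock: 3.9
position: [0.4683, 0.1107, 0.0809]
tcp_rot: [1.0, 0.0, 0.001, 0.0]
wrist_force: [-0.7, -0.2, 6.4]
grip_width: 0.0184
finger_force: 58.5
```

jog_arm(
  commands="0 0 0 -0.01 0; 0 0 0 -0.03 0; 0 0 0 -0.04 0; 0 0 0 -0.03 0; 0 0 0 0 0",
)

```text
clock: 4.53
position: [0.4685, 0.1112, 0.1925]
tcp_rot: [1.0, 0.0, 0.003, -0.0]
wrist_force: [-0.3, -1.1, -0.4]
grip_width: 0.0186
finger_force: 58.6
```

Run:
```python
from h import *
s=shot('wrist'); st=get_state(); print(st['position'],st['grip_width'],st['wrist_force'])
S=shot('side'); K,D,R,t=cam(S)
a=cv2.resize(s['image'][120:420,100:460],None,fx=1.1,fy=1.1)
c=cv2.resize(S['image'][190:280,260:380],None,fx=3.3,fy=3.3)[:330]
h=330; b=np.zeros((h,400,3),np.uint8);c=c[:h]; o=np.zeros((h,800,3),np.uint8); o[:a.shape[0],:a.shape[1]]=a[:h]; o[:c.shape[0],400:400+c.shape[1]]=c[:,:400]
cv2.imwrite('pics/w2.png',o)
```

```text
[0.46776167 0.11085789 0.19078566] 0.01864669158933628 [ 0.86457179 -0.43166962 -0.14255833]
```

View pics/w2.png

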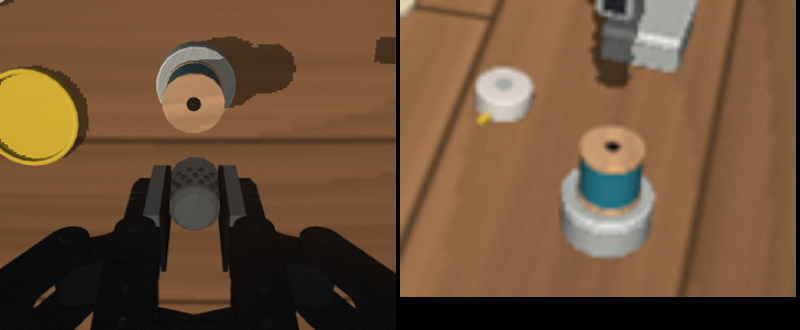

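The thimble is held between the pads, and the spool and round tin are undisturbed. Next I'll check the thimble's tilt and height from depth.

Run:
```python
from h import *
s=load('wrist'); C=cloud(s); p=get_state()['position']
# crop px -> full: x=100+u/1.1 y=120+v/1.1
for u,v in[(195,162),(195,172),(195,180),(195,190),(180,207),(195,200),(195,212),(210,207),(195,222)]:
    P=C[int(120+v/1.1),int(100+u/1.1)]; print(u,v,(P-p).round(4))
m=np.zeros(C.shape[:2],bool); m[255:335,255:300]=1
P=C[m]; P=P[(abs(P[:,1]-p[1])<.009)&(abs(P[:,0]-p[0])<.02)&(P[:,2]>p[2]-.03)&(P[:,2]<p[2]+.04)]-p
print(P.min(0),P.max(0)); 
top=P[P[:,2]>P[:,2].max()-.006]; A=np.c_[top[:,:2],np.ones(len(top))]; print(np.linalg.lstsq(A,top[:,2],rcond=None)[0],top.mean(0))
```

```text
195 162 [ 0.0095 -0.0012 -0.001 ]
195 172 [ 0.009  -0.0012  0.0066]
195 180 [ 0.0085 -0.0012  0.0118]
195 190 [ 0.0082 -0.0012  0.0185]
180 207 [0.0019 0.0044 0.0202]
195 200 [ 0.0048 -0.0012  0.0197]
195 212 [-0.0004 -0.0012  0.0195]
210 207 [ 0.0012 -0.0064  0.0192]
195 222 [-0.0039 -0.0012  0.0206]
[-0.01060652 -0.00898806 -0.00553046] [0.01069953 0.00846078 0.02174971]
[-0.11841538 -0.01835087  0.01963254] [ 0.001384   -0.00078744  0.0194831 ]
```

jog_arm(
  commands="0 0.044 0.043 0 0; 0 0.044 0.043 0 0; 0 0.044 0.043 0 0; 0 0.044 0.043 0 0; 0 0.043 0.041 0 0",
)

```text
clock: 5.25
position: [0.6871, -0.1038, 0.1879]
tcp_rot: [1.0, 0.0, -0.001, -0.0]
wrist_force: [0.5, 0.5, 0.1]
grip_width: 0.0188
finger_force: 58.7
```

jog_arm(
  commands="0 0 0 0.05 0; 0 0 0 0.05 0; 0 0 0 0.04 0; 0 0 0 0 0; 0 0 0 0 0",
)

```text
clock: 5.88
position: [0.6871, -0.102, 0.0508]
tcp_rot: [1.0, 0.0, 0.001, -0.0]
wrist_force: [0.7, -0.5, 1.2]
grip_width: 0.0186
finger_force: 58.7
```

Run:
```python
from h import *
s=shot('wrist','w3.png'); st=get_state(); print(st['position'],st['grip_width'],st['wrist_force'])
c=cv2.cvtColor(s['image'],cv2.COLOR_BGR2HSV)
C=cloud(s); m=(C[...,2]>.0065)&(C[...,2]<.012)&(abs(C[...,0]-.687)<.04)&(abs(C[...,1]+.1025)<.04)
P=C[m]; print(len(P),P.min(0),P.max(0))
```

```text
[ 0.68751946 -0.10208799  0.05151283] 0.018725212432297432 [-0.05633817  0.19536366 -0.66932159]
1492 [ 0.67102877 -0.13005214  0.00650125] [ 0.71027407 -0.08106251  0.01065581]
```

View pics/w3.png

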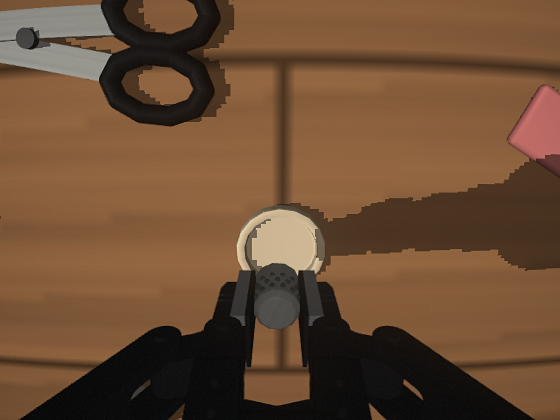

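The wrist view shows the thimble at (277,300) in front of and just above the small dish at (281,245), with only a 2 mm correction needed. Now I'll lower and release.

jog_arm(
  commands="0 -0.001 0.002 0.025 0; 0 0 0 0.01 0; 0 0 0 0.006 0; 0 0 0 0 0; 0 0 0 0 0",
)

```text
clock: 6.55
position: [0.6859, -0.1042, 0.0111]
tcp_rot: [1.0, 0.0, 0.001, 0.0]
wrist_force: [-6.7, 0.0, 12.5]
grip_width: 0.0186
finger_force: 60.0
```

jog_arm(
  commands="0.45 0 0 0 0; 0.45 0 0 0 0; 0.5 0 0 0 0; 0.5 0 0 -0.02 0; 0.5 0 0 -0.04 0",
)

```text
clock: 7.18
position: [0.6844, -0.1041, 0.0686]
tcp_rot: [1.0, 0.0, -0.001, -0.0]
wrist_force: [0.1, -0.9, 1.4]
grip_width: 0.0427
finger_force: 0.0
```

jog_arm(
  commands="0.8 0 0 -0.05 0; 1 0 0 -0.05 0; 1 0 0 0 0",
)

```text
clock: 7.55
position: [0.6878, -0.1039, 0.1752]
tcp_rot: [1.0, 0.0, 0.005, 0.001]
wrist_force: [1.1, 0.0, -0.8]
grip_width: 0.0849
finger_force: 0.0
```

Run:
```python
from h import *
s=shot('wrist','w4.png'); st=get_state(); print(st['position'])
T=shot('top')
for s in(s,T):
    C=cloud(s); m=(C[...,2]>.024)&(C[...,2]<.04)&(abs(C[...,0]-.687)<.03)&(abs(C[...,1]+.1025)<.03); P=C[m]
    print(len(P),P.min(0),P.max(0),P.mean(0))
```

```text
[ 0.68655198 -0.1040085   0.17198941]
399 [ 0.673975   -0.11524489  0.02403297] [ 0.69342551 -0.09684157  0.03082776] [ 0.68491589 -0.10582699  0.02775683]
52 [ 0.67248211 -0.11460518  0.0244191 ] [ 0.69305279 -0.09476957  0.03270728] [ 0.6832111  -0.1047799   0.02882721]
```

The thimble stands in its dish with its top at 0.029, about 2 mm off centre. Next is the spool.

jog_arm(
  commands="1 -0.044 -0.043 0 0; 1 -0.044 -0.043 0 0; 1 -0.044 -0.043 0 0; 1 -0.044 -0.043 0 0; 1 -0.045 -0.0425 0 0",
)

```text
clock: 8.28
position: [0.4619, 0.1111, 0.1674]
tcp_rot: [1.0, 0.0, -0.001, 0.0]
wrist_force: [-0.1, 1.5, 0.6]
grip_width: 0.0855
finger_force: 0.0
```

jog_arm(
  commands="1 0 0 0.02 0; 1 0 0 0.04 0; 1 0 0 0.03 0; 1 0 0 0.02 0; 1 0 0 0.02 0",
)

```text
clock: 8.9
position: [0.4631, 0.1099, 0.0367]
tcp_rot: [1.0, 0.0, -0.001, 0.0]
wrist_force: [-0.2, -0.3, 0.6]
grip_width: 0.0856
finger_force: 0.0
```

Run:
```python
from h import *
s=shot('wrist'); st=get_state(); print(st['position'],st['wrist_force'])
C=cloud(s); m=(C[...,2]>.069)&(C[...,2]<.078)&(abs(C[...,0]-.465)<.03)&(abs(C[...,1]-.11)<.03); P=C[m]
print(len(P),P.min(0),P.max(0),P.mean(0))
```

```text
[0.4616856  0.1095021  0.03459363] [-1.29213516 -1.57876748 -2.4005974 ]
10399 [0.44172931 0.08861536 0.069007  ] [0.48589806 0.13192978 0.07528428] [0.46592763 0.11025333 0.07331627]
```

jog_arm(
  commands="0.6 0.002 -0.001 -0.003 0; 0.4 0 0 0 0; 0.4 0 0 0 0; 0.3 0 0 0 0; 0 0 0 0 0",
)

```text
clock: 9.57
position: [0.4669, 0.1113, 0.0425]
tcp_rot: [1.0, 0.0, 0.001, 0.0]
wrist_force: [-1.5, -0.6, 6.1]
grip_width: 0.0425
finger_force: 60.6
```

jog_arm(
  commands="0 0 0 0 0; 0 0 0 0 0; 0 0 0 -0.01 0; 0 0 0 -0.03 0; 0 0 0 -0.03 0",
)

```text
clock: 10.2
position: [0.4661, 0.1113, 0.1129]
tcp_rot: [1.0, 0.001, 0.0, -0.0]
wrist_force: [0.6, -0.1, -0.1]
grip_width: 0.0426
finger_force: 60.9
```

jog_arm(
  commands="0 0 0 -0.03 0; 0 0 0 0 0; 0 0 0 0 0",
)

```text
clock: 10.58
position: [0.4659, 0.111, 0.1412]
tcp_rot: [1.0, 0.0, 0.0, 0.0]
wrist_force: [-0.4, 0.1, -1.4]
grip_width: 0.0428
finger_force: 60.9
```

```bash
cat >> h.py <<'E'
def rel(s,p,c,zr,r=.04):
    "points of the cloud near c (xy), z in zr: bounds, mean and plane slope, relative to p"
    C=cloud(s); P=C[(abs(C[...,0]-c[0])<r)&(abs(C[...,1]-c[1])<r)&(C[...,2]>zr[0])&(C[...,2]<zr[1])]-np.array(p)
    A=np.c_[P[:,:2],np.ones(len(P))]; print(len(P),P.min(0).round(4),P.max(0).round(4),P.mean(0).round(4),'med',np.median(P,0).round(4),np.linalg.lstsq(A,P[:,2],rcond=None)[0].round(3))
E
python3 - <<'E'
from h import *
s=shot('wrist','w5.png'); st=get_state(); p=st['position']; print(p,st['grip_width'],st['wrist_force'])
rel(s,p,p,(p[2]+.03,p[2]+.042),.022)
rel(s,[0,0,0],(.466,.11),(.025,.038))
E
```

```text
[0.46564092 0.11097999 0.14073973] 0.042755643456028 [ 0.07889131  0.36312063 -0.04588845]
9423 [-0.022 -0.022  0.03 ] [0.0193 0.022  0.0419] [-0.0008  0.0001  0.0317] med [-0.0003 -0.0003  0.0314] [0.003 0.062 0.032]
5234 [0.4388 0.0772 0.0251] [0.4961 0.1398 0.0339] [0.468  0.1085 0.0313] med [0.468  0.1083 0.0314] [-0.01  -0.     0.036]
```

View pics/w5.png

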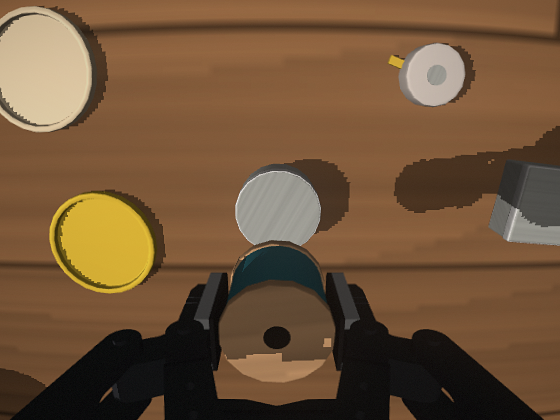

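The spool hangs upright in the pads, with its bottom 11 mm below the TCP, and the round tin is still at (0.467, 0.1085). Now I'll carry the spool to the medium dish.

jog_arm(
  commands="0 0.004 0.06 0 0; 0 0.004 0.06 0 0; 0 0.004 0.06 0 0; 0 0.004 0.06 0 0; 0 0.004 0.06 0 0",
)

```text
clock: 11.25
position: [0.4857, -0.1906, 0.1404]
tcp_rot: [1.0, 0.001, -0.001, -0.0]
wrist_force: [1.1, 0.7, -0.3]
grip_width: 0.043
finger_force: 61.0
```

jog_arm(
  commands="0 0.004 0.06 0 0; 0 0.002 0.057 0 0; 0 0 0 0.03 0; 0 0 0 0.04 0; 0 0 0 0 0",
)

```text
clock: 11.88
position: [0.49, -0.3044, 0.0677]
tcp_rot: [1.0, 0.001, -0.003, -0.002]
wrist_force: [0.2, 1.2, -0.6]
grip_width: 0.0429
finger_force: 61.0
```

Run:
```python
from h import *
s=shot('wrist'); T=shot('top'); p=get_state()['position']; print(p)
rel(s,[0,0,0],(.49,-.306),(.0065,.011),.042)
rel(T,[0,0,0],(.49,-.306),(.0065,.011),.042)
```

```text
[ 0.49258091 -0.30555466  0.07170077]
1984 [ 0.4647 -0.3451  0.0065] [ 0.5258 -0.2737  0.0104] [ 0.503  -0.3105  0.0082] med [ 0.5067 -0.3124  0.0082] [-0.     0.001  0.009]
117 [ 0.4567 -0.3364  0.0065] [ 0.5256 -0.2695  0.0109] [ 0.4848 -0.2973  0.0086] med [ 0.4762 -0.2966  0.0086] [0.008 0.005 0.006]
```

jog_arm(
  commands="0 -0.001 0.002 0.03 0; 0 0 0 0.016 0; 0 0 0 0.006 0; 0 0 0 0.003 0; 0 0 0 0 0",
)

```text
clock: 12.6
position: [0.4919, -0.3079, 0.0169]
tcp_rot: [1.0, 0.0, 0.0, 0.0]
wrist_force: [0.2, 0.3, -0.4]
grip_width: 0.0424
finger_force: 61.0
```

jog_arm(
  commands="0.7 0 0 0 0; 0.7 0 0 0 0; 0.7 0 0 0 0; 0.9 0 0 -0.03 0; 1 0 0 -0.05 0",
)

```text
clock: 13.22
position: [0.4903, -0.3072, 0.0958]
tcp_rot: [1.0, 0.0, -0.001, -0.001]
wrist_force: [1.5, -0.3, 1.2]
grip_width: 0.0854
finger_force: 0.0
```

jog_arm(
  commands="1 0 0 -0.05 0; 1 0 0 -0.03 0; 1 0 0 0 0",
)

```text
clock: 13.6
position: [0.4928, -0.3084, 0.1792]
tcp_rot: [1.0, 0.0, 0.002, 0.001]
wrist_force: [-0.8, 0.5, -0.9]
grip_width: 0.0853
finger_force: 0.0
```

Run:
```python
from h import *
s=shot('wrist'); T=shot('top'); p=get_state()['position']; print(p)
rel(s,[0,0,0],(.49,-.306),(.04,.06),.042)
rel(T,[0,0,0],(.49,-.306),(.04,.06),.042)
```

```text
[ 0.4912492  -0.30777727  0.17595589]
2272 [ 0.4672 -0.3308  0.0405] [ 0.5103 -0.2885  0.0475] [ 0.4896 -0.3096  0.0454] med [ 0.4897 -0.3093  0.0454] [-0.007  0.001  0.049]
220 [ 0.4687 -0.3293  0.0401] [ 0.5104 -0.2847  0.0515] [ 0.4851 -0.3042  0.0462] med [ 0.4848 -0.303   0.0461] [-0.012 -0.018  0.047]
```

The spool stands in its dish with its top at 0.0455, within about 2 mm of centre. Next is the square tin.

jog_arm(
  commands="1 -0.006 -0.052 0 0; 1 -0.005 -0.052 0 0; 1 -0.005 -0.052 0.02 0; 1 -0.005 -0.051 0.02 0; 1 0 0 0 0",
)

```text
clock: 14.32
position: [0.4685, -0.0967, 0.1339]
tcp_rot: [1.0, 0.004, -0.002, -0.001]
wrist_force: [-1.0, -0.4, 0.5]
grip_width: 0.0854
finger_force: 0.0
```

Run:
```python
from h import *
s=shot('wrist'); T=load('top'); p=get_state()['position']; print(p)
for s in(s,T):
    rel(s,[0,0,0],(.4706,-.101),(.028,.037),.045)
    C=cloud(s); P=C[(abs(C[...,0]-.47)<.045)&(abs(C[...,1]+.101)<.045)&(C[...,2]>.028)&(C[...,2]<.037)]
    print(cv2.minAreaRect((P[:,:2]*1000).astype(np.float32)))
```

```text
[ 0.4691738  -0.09924711  0.13481006]
6992 [ 0.4359 -0.1364  0.028 ] [ 0.5014 -0.0715  0.034 ] [ 0.4704 -0.1037  0.0313] med [ 0.471  -0.1037  0.0314] [-0.004 -0.     0.033]
((468.6564636230469, -103.82693481445312), (61.406982421875, 61.090572357177734), 85.12181091308594)
684 [ 0.4387 -0.1318  0.0282] [ 0.5012 -0.0677  0.0368] [ 0.47   -0.1013  0.0325] med [ 0.4705 -0.1014  0.0325] [0.    0.001 0.032]
((470.5116882324219, -101.08399963378906), (61.508060455322266, 61.45748519897461), 84.6500015258789)
```

jog_arm(
  commands="1 0.001 0.003 0 0; 1 0 0 0.04 0.087; 1 0 0 0.04 0; 1 0 0 0.035 0; 1 0 0 0.015 0",
)

```text
clock: 15.0
position: [0.4703, -0.1049, 0.0045]
tcp_rot: [0.999, -0.044, -0.001, -0.0]
wrist_force: [0.5, -0.9, 0.6]
grip_width: 0.0855
finger_force: 0.0
```

jog_arm(
  commands="0.7 0 0 0 0; 0.6 0 0 0 0; 0.5 0 0 0 0; 0 0 0 0 0; 0 0 0 0 0",
)

```text
clock: 15.62
position: [0.4723, -0.1043, 0.0076]
tcp_rot: [0.999, -0.043, 0.001, 0.0]
wrist_force: [-1.7, -0.6, 8.1]
grip_width: 0.0587
finger_force: 65.9
```

jog_arm(
  commands="0 0 0 -0.01 0; 0 0 0 -0.03 0; 0 0 0 -0.04 0; 0 0 0 -0.04 -0.087; 0 0 0 0 0",
)

```text
clock: 16.25
position: [0.4732, -0.1041, 0.1298]
tcp_rot: [1.0, 0.001, 0.003, 0.001]
wrist_force: [-0.8, 0.5, -1.5]
grip_width: 0.0591
finger_force: 64.9
```

Run:
```python
from h import *
s=shot('wrist'); T=shot('top','t5.png'); p=get_state()['position']; print(p,get_state()['grip_width'])
rel(s,p,p,(p[2]+.018,p[2]+.036),.031)
print('jar'); rel(T,[0,0,0],(.73,.24),(.05,.08),.06)
print('dishes'); rel(T,[0,0,0],(.676,.13),(.0065,.012),.065); rel(T,[0,0,0],(.5695,.2935),(.0065,.012),.05)
C=cloud(T);P=C[(np.hypot(C[...,0]-.676,C[...,1]-.13)<.07)&(C[...,2]>.0035)&(C[...,2]<.012)]
print(cv2.minAreaRect((P[:,:2]*1000).astype(np.float32)))
```

```text
[ 0.47112881 -0.10395419  0.12643955] 0.05867172695455255
21704 [-0.031 -0.031  0.018] [0.0297 0.031  0.036 ] [ 0.0035 -0.0008  0.027 ] med [ 0.0051 -0.0007  0.0271] [-0.018  0.003  0.027]
jar
390 [0.7128 0.2207 0.0502] [0.7614 0.2711 0.0707] [0.7353 0.245  0.0635] med [0.7351 0.2447 0.0653] [ 0.125  0.09  -0.051]
dishes
664 [0.6212 0.0733 0.0065] [0.7398 0.183  0.012 ] [0.6749 0.1279 0.0085] med [0.6741 0.1272 0.0082] [-0.001 -0.     0.009]
411 [0.5263 0.2464 0.0065] [0.6166 0.3375 0.012 ] [0.5719 0.2909 0.0085] med [0.5728 0.289  0.0081] [-0.002  0.008  0.007]
((673.4445190429688, 129.86798095703125), (128.15713500976562, 135.4376220703125), 14.718317985534668)
```

jog_arm(
  commands="0 0.041 -0.0465 0 0; 0 0.041 -0.0465 0 0; 0 0.041 -0.0465 0 0; 0 0.041 -0.0465 0 0; 0 0.041 -0.0465 0 0",
)

```text
clock: 16.98
position: [0.6765, 0.13, 0.1242]
tcp_rot: [1.0, -0.0, -0.001, 0.0]
wrist_force: [1.0, 0.7, -0.9]
grip_width: 0.0587
finger_force: 64.9
```

jog_arm(
  commands="0 0 0 0 0.16; 0 0 0 0 0.16; 0 0 0 0 0; 0 0 0 0 0",
)

```text
clock: 17.48
position: [0.6757, 0.1286, 0.1254]
tcp_rot: [0.988, -0.157, -0.001, 0.0]
wrist_force: [-0.6, 0.6, -0.7]
grip_width: 0.059
finger_force: 64.9
```

Run:
```python
from h import *
s=shot('wrist','w6.png'); st=get_state(); p=st['position']; print(p,st['tcp_rot'])
rel(s,[0,0,0],(.676,.13),(.0065,.012),.06)
```

```text
[0.67579771 0.12861914 0.12573451] [ 9.87497058e-01 -1.57636820e-01 -3.90006382e-04  2.01603108e-04]
1970 [0.6476 0.0701 0.0065] [0.7309 0.1733 0.0105] [0.7005 0.1178 0.0083] med [0.7057 0.1123 0.0084] [-0.001  0.001  0.009]
```

View pics/w6.png

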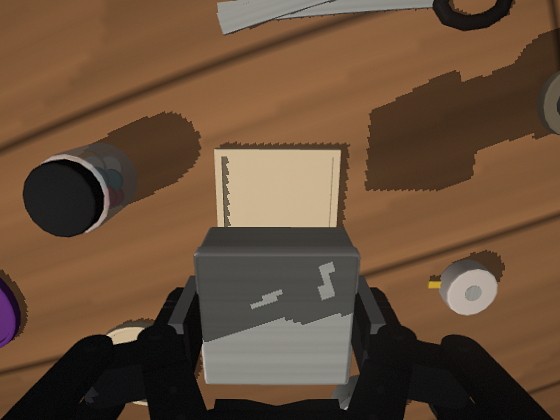

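The view shows the tin parallel to the square dish, whose far rim corners are at about (215,150) and (340,150). I'll use those to check the centring.

Run:
```python
from h import *
s=load('wrist'); h=cv2.cvtColor(s['image'],cv2.COLOR_BGR2HSV)
W=onplane(s,[[215,150],[340,150]],.009); print(W); d=W[0]-W[1]; L=np.linalg.norm(d); d/=L
n=np.array([-d[1],d[0],0]); n*=np.sign(n[0]); print(L,np.arctan2(n[1],n[0]),W.mean(0)-.045*n)
C=cloud(s); P=C[220:400,190:365].reshape(-1,3); P=P[P[:,2]>.148]; print(cv2.minAreaRect((P[:,:2]*1000).astype(np.float32)),np.median(P,0))
```

```text
[[0.73005833 0.15485192 0.009     ]
 [0.7026305  0.07052629 0.009     ]]
0.08867410787424411 -0.31446787379524005 [0.67355116 0.12660807 0.009     ]
((698.519287109375, 119.2357406616211), (65.3253402709961, 114.9277572631836), 71.88256072998047) [0.67669825 0.12661352 0.14922406]
```

jog_arm(
  commands="0 0 0 0.04 0; 0 0 0 0.04 0; 0 0 0 0.02 0; 0 0 0 0.01 0; 0 0 0 0.006 0",
)

```text
clock: 18.15
position: [0.6766, 0.1289, 0.0125]
tcp_rot: [0.987, -0.159, 0.0, 0.0]
wrist_force: [-20.7, -7.0, 39.7]
grip_width: 0.0596
finger_force: 69.9
```

jog_arm(
  commands="0 0 0 0 0; 0 0 0 0 0",
)

```text
clock: 18.4
position: [0.6771, 0.1292, 0.0127]
tcp_rot: [0.987, -0.159, 0.001, -0.0]
wrist_force: [-3.7, -1.5, 6.2]
grip_width: 0.0591
finger_force: 65.7
```

jog_arm(
  commands="1 0 0 0 0; 1 0 0 0 0; 1 0 0 -0.02 0; 1 0 0 -0.05 0; 1 0 0 -0.05 0",
)

```text
clock: 19.02
position: [0.6762, 0.129, 0.1331]
tcp_rot: [0.987, -0.159, 0.0, -0.0]
wrist_force: [0.5, -0.5, 0.1]
grip_width: 0.0854
finger_force: 0.0
```

jog_arm(
  commands="1 0 0 -0.02 0; 1 0 0 0 0",
)

```text
clock: 19.27
position: [0.677, 0.1292, 0.1527]
tcp_rot: [0.987, -0.159, 0.002, -0.001]
wrist_force: [-0.2, 0.0, -0.1]
grip_width: 0.0854
finger_force: 0.0
```

Run:
```python
from h import *
s=shot('wrist'); T=shot('top'); p=get_state()['position']; print(p)
for s in(s,T):
    rel(s,[0,0,0],(.676,.129),(.03,.042),.05)
    C=cloud(s); P=C[(abs(C[...,0]-.676)<.05)&(abs(C[...,1]-.129)<.05)&(C[...,2]>.03)&(C[...,2]<.042)]
    print(cv2.minAreaRect((P[:,:2]*1000).astype(np.float32)))
rel(s,[0,0,0],(.467,.109),(.028,.037),.045)
```

```text
[0.67559348 0.12862743 0.14934506]
6347 [0.6363 0.0905 0.0301] [0.7115 0.166  0.0388] [0.6756 0.1277 0.0363] med [0.6761 0.1277 0.0363] [-0.007  0.002  0.041]
((673.9398193359375, 128.21319580078125), (61.4469108581543, 60.881019592285156), 71.6935806274414)Traceback (most recent call last):
  File "<stdin>", line 4, in <module>
  File "h.py", line 32, in rel
    A=np.c_[P[:,:2],np.ones(len(P))]; print(len(P),P.min(0).round(4),P.max(0).round(4),P.mean(0).round(4),'med',np.median(P,0).round(4),np.linalg.lstsq(A,P[:,2],rcond=None)[0].round(3))
                                                   ~~~~~^^^
    return umr_minimum(a, axis, None, out, keepdims, initial, where)
ValueError: zero-size array to reduction operation minimum which has no identity
```

The square tin lies flat in its dish with its top at 0.036, about 1 mm off centre. Last is the round tin.

jog_arm(
  commands="1 0 0 0 -0.16; 1 0 0 0 -0.16; 1 -0.052 0.005 0 0; 1 -0.052 0.005 0 0; 1 -0.052 0.005 0 0",
)

```text
clock: 20.0
position: [0.5176, 0.1132, 0.1484]
tcp_rot: [1.0, 0.0, -0.002, 0.0]
wrist_force: [0.2, 0.1, 1.2]
grip_width: 0.0849
finger_force: 0.0
```

jog_arm(
  commands="1 -0.053 0.0045 0 0; 1 0 0 0.02 0; 1 0 0 0 0",
)

```text
clock: 20.38
position: [0.4656, 0.1084, 0.1286]
tcp_rot: [1.0, 0.0, -0.002, 0.0]
wrist_force: [0.2, 0.6, 0.6]
grip_width: 0.0855
finger_force: 0.0
```

Run:
```python
from h import *
s=shot('wrist'); p=get_state()['position']; print(p, get_state()['tcp_rot'])
rel(s,[0,0,0],(.467,.109),(.028,.037),.045)
```

```text
[0.46648557 0.10885407 0.1294196 ] [ 9.99999245e-01  2.91861553e-04 -1.19376532e-03 -3.28986412e-06]
6032 [0.4336 0.0771 0.0281] [0.4958 0.1394 0.034 ] [0.466  0.1085 0.0314] med [0.4663 0.1084 0.0314] [-0.003  0.001  0.033]
```

jog_arm(
  commands="1 0 0 0.04 0; 1 0 0 0.04 0; 1 0 0 0.03 0; 1 0 0 0.015 0; 0.7 0 0 0 0",
)

```text
clock: 21.05
position: [0.467, 0.1094, 0.0048]
tcp_rot: [1.0, 0.0, -0.001, -0.0]
wrist_force: [-0.0, 0.3, 0.3]
grip_width: 0.0699
finger_force: 0.0
```

jog_arm(
  commands="0.6 0 0 0 0; 0 0 0 0 0; 0 0 0 0 0; 0 0 0 0 0",
)

```text
clock: 21.55
position: [0.4681, 0.1093, 0.0064]
tcp_rot: [1.0, 0.0, 0.001, 0.0]
wrist_force: [-1.2, 0.3, 7.1]
grip_width: 0.0596
finger_force: 65.2
```

jog_arm(
  commands="0 0 0 -0.01 0; 0 0 0 -0.03 0; 0 0 0 -0.04 0; 0 0 0 -0.04 0; 0 0 0 0 0",
)

```text
clock: 22.18
position: [0.4689, 0.1096, 0.1286]
tcp_rot: [1.0, 0.0, 0.003, -0.0]
wrist_force: [-1.3, 0.6, -2.0]
grip_width: 0.06
finger_force: 65.1
```

Run:
```python
from h import *
s=shot('wrist'); p=get_state()['position']; print(p,get_state()['grip_width'])
rel(s,p,p,(p[2]+.018,p[2]+.036),.033)
```

```text
[0.46780521 0.109177   0.12661658] 0.06050722829999356
19511 [-0.033 -0.033  0.018] [0.0299 0.033  0.036 ] [ 0.0022 -0.0008  0.0268] med [ 0.0033 -0.0009  0.0269] [-0.02   0.     0.027]
```

jog_arm(
  commands="0 0.0255 -0.046 0 0; 0 0.0255 -0.046 0 0; 0 0.0255 -0.046 0 0; 0 0.0255 -0.046 0 0; 0 0 0 0 0",
)

```text
clock: 22.85
position: [0.5677, 0.2973, 0.1229]
tcp_rot: [1.0, 0.003, -0.002, -0.001]
wrist_force: [-1.3, -0.6, -2.0]
grip_width: 0.0602
finger_force: 65.4
```

Run:
```python
from h import *
s=shot('wrist'); p=get_state()['position']; print(p,get_state()['qpos'])
rel(s,[0,0,0],(.57,.2935),(.0065,.012),.06)
C=cloud(s); P=C[(np.hypot(C[...,0]-.57,C[...,1]-.2935)<.06)&(C[...,2]>.0065)&(C[...,2]<.012)]
A=np.c_[2*P[:,:2],np.ones(len(P))]; r=np.hypot(P[:,0]-.57,P[:,1]-.2935); Q=P[r>.035]
A=np.c_[2*Q[:,:2],np.ones(len(Q))]; c=np.linalg.lstsq(A,(Q[:,:2]**2).sum(1),rcond=None)[0]; print(c[:2],np.sqrt(c[2]+c[0]**2+c[1]**2))
```

```text
[0.56769258 0.29488206 0.12306615] [-0.01350997  0.54915286 -0.7312214   1.51427318  0.37692469  1.22663284
 -2.36759499]
1741 [0.5393 0.2441 0.0065] [0.6142 0.3357 0.0103] [0.5857 0.2887 0.0082] med [0.5903 0.2868 0.0082] [-0.     0.001  0.008]
[0.56891286 0.2898299 ] 0.04318682487829314
```

jog_arm(
  commands="0 0.002 0.003 0.04 0; 0 0 0 0.04 0; 0 0 0 0.02 0; 0 0 0 0.008 0; 0 0 0 0.004 0",
)

```text
clock: 23.52
position: [0.5715, 0.2903, 0.014]
tcp_rot: [1.0, 0.0, 0.001, -0.0]
wrist_force: [0.1, 0.5, -0.8]
grip_width: 0.0602
finger_force: 65.4
```

jog_arm(
  commands="0 0 0 0 0; 0 0 0 0 0",
)

```text
clock: 23.78
position: [0.5715, 0.2906, 0.0143]
tcp_rot: [1.0, 0.0, 0.001, -0.0]
wrist_force: [-0.4, -0.2, -1.2]
grip_width: 0.0602
finger_force: 65.4
```

jog_arm(
  commands="0 0 0 0.003 0; 0 0 0 0 0; 1 0 0 0 0; 1 0 0 0 0; 1 0 0 0 0",
)

```text
clock: 24.4
position: [0.571, 0.2902, 0.0103]
tcp_rot: [1.0, 0.0, 0.0, 0.0]
wrist_force: [0.2, -1.0, 0.8]
grip_width: 0.0852
finger_force: 0.0
```

jog_arm(
  commands="1 0 0 -0.03 0; 1 0 0 -0.05 0; 1 0 0 -0.06 0; 1 -0.03 0 -0.04 0; 1 0 0 0 0",
)

```text
clock: 25.02
position: [0.5406, 0.2922, 0.1943]
tcp_rot: [1.0, 0.002, 0.003, -0.001]
wrist_force: [1.5, -0.1, -0.1]
grip_width: 0.0849
finger_force: 0.0
```

jog_arm(
  commands="1 -0.03 0.06 0 0; 1 -0.02 0.06 0 0; 1 -0.02 0.06 0 0; 1 -0.02 0.06 0 0; 1 0 0 0 0",
)

```text
clock: 25.65
position: [0.4529, 0.0509, 0.1895]
tcp_rot: [1.0, -0.004, -0.001, 0.001]
wrist_force: [0.4, 0.8, -0.7]
grip_width: 0.0855
finger_force: 0.0
```

Run:
```python
from h import *
T=shot('top','t9.png'); S=shot('side')
for n,c,z,r in(('rt',(.57,.292),(.028,.045),.045),('sq',(.675,.128),(.028,.045),.05),('spool',(.49,-.307),(.04,.055),.03),('thim',(.685,-.104),(.024,.04),.025),('jar',(.737,.246),(.05,.08),.05),('tape',(.562,-.002),(.016,.026),.04)):
  for s in (T,S):
    try: print(n); rel(s,[0,0,0],c,z,r)
    except Exception: print('none')
a=T['image'][140:320,140:460]; cv2.imwrite('pics/t9.png',cv2.resize(a,None,fx=2.4,fy=2.4))
```

```text
rt
581 [0.5399 0.2587 0.0287] [0.6019 0.3225 0.0426] [0.57   0.2901 0.037 ] med [0.5702 0.2902 0.037 ] [0.001 0.012 0.033]
rt
655 [0.5384 0.2608 0.028 ] [0.6012 0.3239 0.0406] [0.5685 0.2948 0.0356] med [0.5684 0.2957 0.0359] [0.01  0.002 0.029]
sq
646 [0.6383 0.0936 0.0282] [0.7111 0.1672 0.0435] [0.6742 0.1292 0.0377] med [0.6741 0.1292 0.0377] [ 0.013 -0.007  0.03 ]
sq
547 [0.6375 0.0946 0.0282] [0.7124 0.1692 0.0404] [0.6736 0.1359 0.0356] med [0.6734 0.1369 0.0359] [ 0.009 -0.025  0.033]
spool
297 [ 0.4688 -0.3304  0.0415] [ 0.5104 -0.2848  0.0507] [ 0.4894 -0.3067  0.0462] med [ 0.4893 -0.3065  0.0462] [0.003 0.001 0.045]
spool
2 [ 0.4694 -0.3085  0.0415] [ 0.4695 -0.3059  0.0463] [ 0.4695 -0.3072  0.0439] med [ 0.4695 -0.3072  0.0439] [0.297 1.887 0.484]
thim
54 [ 0.6735 -0.1145  0.0243] [ 0.6926 -0.0949  0.0323] [ 0.6833 -0.1043  0.0283] med [ 0.683  -0.1044  0.0279] [ 0.181 -0.02  -0.098]
thim
30 [ 0.6769 -0.1115  0.0241] [ 0.6943 -0.0905  0.031 ] [ 0.6852 -0.0995  0.0272] med [ 0.6846 -0.0987  0.0271] [-0.009 -0.037  0.029]
jar
390 [0.7113 0.2206 0.0503] [0.7608 0.2737 0.0712] [0.7351 0.245  0.0636] med [0.7346 0.2448 0.0652] [ 0.129  0.097 -0.055]
jar
402 [0.7124 0.2233 0.0501] [0.761  0.2739 0.0688] [0.7355 0.2535 0.0613] med [0.735  0.255  0.0633] [ 0.07  -0.147  0.047]
tape
none
tape
160 [ 0.5427 -0.019   0.0162] [0.5839 0.0242 0.0227] [0.563  0.0039 0.0192] med [0.5633 0.0037 0.0193] [ 0.02  -0.011  0.008]
```

View pics/t9.png

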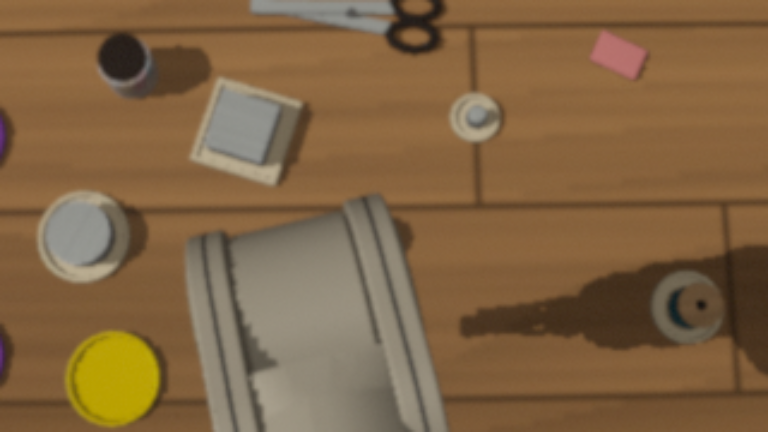

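The final picture shows all four things in their dishes: round tin (78,232), square tin (243,125), thimble (478,115) and spool (693,305). All are upright at the right heights and within a few mm of centre. The jar and tape haven't moved, so I'll hand in.

```bash
python3 -c "
from h import *
print(hand_in())"
```

```text
the job is handed in; nothing more can be done
None
```

I handed the job in at about 26 s of robot time: the last camera check showed all four things let go, upright and within about 4 mm of centre on their own dish floors, and the jar and tape measure unmoved; no verdict was returned.

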